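Pin the length stop: ride the locating pin along the bar until it drops home

TASK

Set the length stop on the bench: lift the locating pin with the black knob out of its parking block, put it down through the bush of the stop slide until its tip stands on the bed bar, then with light downward pressure draw the slide along until the pin drops into the blind hole in the bar that the slide hides. Keep hold of the pin until it is fully home, with its knob down on the bush, and only then let go of it. Feel your way gently: the pin must never bear on the stop with more than 40 N, and the valve block, the grease tub and the coil spring standing round the stop stay where they are.

Things in the scene. Friction and masses are not known exactly. Their poses are not given: they have to be found in the camera images.
- stop_fixture: The fixed length stop: aluminium base 92 x 262 x 10 mm and a steel bed bar along its y axis, 44 mm wide, top 28 mm above the bench, with an end fence at +y. Origin on the bench, under the bar's centre line and the middle of the slide's travel; z up. The bar's one blind hole, on the centre line, hidden by the slide, is 15.6 mm wide, 14 mm deep; its place differs with the bar fitted.
- stop_slide (a joint): Slide position along the bar in m, 0 (rear) to 0.05, growing towards the fixture's +y. Aluminium saddle 64 x 116 mm, top 51 mm above the bench, dark stop nose at its +y end. Drags with 2.5 N plus 15 N per m/s and stays where left. It starts between 0 and 0.008; the unseen hole comes under the bush somewhere between 0.017 and 0.043; the pin in the hole locks the slide.
- bush_mouth (a point): Centre of the mouth of the steel bush in the middle of the slide, 54 mm above the bench; moves with the slide, axes as the fixture's. The bush's flange is 30 mm wide and stands 3 mm above the slide. Its upright bore, 15.4 mm wide with a 17 mm mouth, goes right through the slide; the bed bar lies 26 mm below the mouth.
- locating_pin: Loose pin, 110 g: steel shank 14 mm thick, 38 mm long, with a bevelled tip (3 mm); above it a black fluted round knob, 25 mm wide, 37 mm tall, its flat underside the shoulder. Origin at the tip, z up. Starts upright in the parking block. Tip on the bar: shoulder 12 mm above the bush. Fully home: shoulder on the bush, tip 12 mm below the bar's top.
- pin_tip (a point): The lower end of the locating pin, on its axis.
- pin_knob (a point): The middle of the pin's black knob, on its axis, 56.5 mm above the tip: the place to grip it, from above, at any yaw.
- parking_block: Fixed aluminium block 52 x 52 x 46 mm on a foot 52 x 80 x 8 mm (long along y), with a 16 mm hole, 42 mm deep, in the middle of its top, which the pin stands in. Origin on the bench under its centre. The pin's shoulder rests on the top, 46 mm above the bench; lift the pin 40 mm to clear it.
- block_a: A loose grey die-cast valve block with round ports, 40 x 72 x 44 mm, lying on the bench on the robot's side of the stop. Bystander. Origin at the centre of its underside.
- tub_a: A loose white grease tub with a blue lid, 68 mm wide and 52 mm tall, standing on the bench beyond the stop. Bystander. Origin at the centre of its underside.
- spring_a: A loose steel coil spring standing on end on the bench on the robot's side of the stop, 28 mm wide and 55 mm tall. Bystander. Origin at the centre of its underside.
There are look-alikes about, which are no part of the job. What is meant by the locating_pin is not green, and is the smaller of those in its own colour.

How it is judged (in metres and radians):
On the way:
1. the pin is in the bush of the slide, its tip at least 8 mm below the bush's mouth (z of pin_tip in the frame of stop_fixture below 0.046 m and horizontal distance between pin_tip and bush_mouth below 0.005 m), for 0.1 s.
At the end, for the whole second after the job is handed in: The pin stands upright (within 6 degrees) through the slide's bush and in the blind hole of the bar, released and at rest, fully home: its shoulder on the bush or at most 2.5 mm above it, that is its tip less than 18.5 mm above the bench (z of pin_tip in the frame of stop_fixture between 0.012 and 0.0185 m and horizontal distance between pin_tip and bush_mouth below 0.004 m and angle between locating_pin's own z axis and vertical below 0.1 rad and linear speed of locating_pin below 0.02 m/s); the robot touches nothing.
It fails at once if the pin bears on the stop (bar, slide or bush) with more than 40 N (contact force between locating_pin and stop_fixture above 40 N).
It fails at once if the pin is let go in the bush before it is home (tip more than 21 mm above the bench) (z of pin_tip in the frame of stop_fixture between 0.021 and 0.045 m and horizontal distance between pin_tip and bush_mouth below 0.006 m and contact force between the fingers and locating_pin below 0.3 N).
It fails at once if the valve block, the grease tub or the coil spring is shifted by more than 20 mm (distance of any of block_a, tub_a, spring_a from where it was at the start of the episode above 0.02 m).
It also fails if it takes over 58 s, if anything falls off the work surface, if the arm or the gripper's body presses on something with over 40 N, if the wrist force passes 120 N, or if a joint passes its speed limit or range.

ROBOT

A 6-joint arm with a two-finger parallel gripper is mounted at the origin on a cart in front of the work surface, level with it; the furniture and walls round the work are solid. World frame = base frame: x ahead of the robot, y to its left, z up, the work surface at z = 0. Lengths are in mm, angles in rad, forces in N, time in s.
With the tool pointing down it reaches from about 275 to 1000 mm from the base axis. Payload 8.4 kg.
Tool frame: the origin (TCP) lies on the centre line of the jaws, within the pads' length; the fingertips stand 22 mm ahead of it and the grasp point (between the pads) lies 3 mm ahead of it; z points along the fingers, y is the direction in which the jaws open and shut (so a half turn about z gives the same grasp; the last joint's range is limited). The gripper opens to 85 mm and grips with 20 to 120 N. Pads are 22 mm wide; open, the fingers measure 114 mm over their backs; the gripper's body (76 mm by 85 mm) begins 54 mm behind the grasp point. The pads swing forward as they close: fully open they stand 13 mm farther back than shut.
Start: joints at [-1.344, 0.353, 1.633, -0, 1.155, -0.002], TCP at [141.754, -608.715, 253.281] pointing down, gripper open.
Joint ranges: [-2.63, 2.63], [-0.92, 2.1], [0.06, 2.66], [-1.3, 4.44], [0, 2.69], [-3.02, 3.02]. Speed limits (rad/s): [2.22, 2.22, 2.79, 3.14, 3.14, 3.14].

INTERFACE

Orientations are given as [roll, pitch, yaw] about the fixed x, y, z axes, in that order (R = Rz(yaw) Ry(pitch) Rx(roll)).
In Python, from rig import r gives the robot as it stands.
- The arm moves only by the tool carry_out, never from a script. Its argument "rows" is text: rows parted by semicolons, each of 5 numbers parted by spaces: the opening, from 0 (shut) to 1 (fully open), then the shift along the tool's x, y, z in units of 30 mm (1.0 is 30 mm), then the turn about the tool's z in units of 8 degrees (1.0 is 8 degrees). A call has 1 to 12 rows; each row shifts and turns the commanded pose from where the row before left it, along the tool's axes as they then stand; what a row does not reach is not made up. A row lasts 1/8 s, in which the tool goes at most 62.5 mm and 10.7 degrees, less where a joint would pass 70% of its speed; a pose out of reach is approached as far as the arm can. A call is refused whole if a number of a shift passes 1 or a number of a turn 1, either way. A call with a gripper value outside its range is refused whole. The fingers move at their own pace and stop on an object; "newtons" is the grip in N (left out, the last holds). Time passes only in rows, so rows that do not move let the fingers close. It gives the time, the measured TCP pose, the force and the opening at its end, in the units of the state.
- r.sense(): the state, without advancing time (a new reading comes with each control period).
- r.grab_frame(name): name is "side" or "top" or "wrist"; returns the picture (480x640x3 uint8, blue, green, red); there is no depth.
- r.get_calibration(name): a dict with "intrinsics" (3x3 intrinsics, pixels), "k1" (the pictures are not rectified: a ray, as slopes to the right and down, at radius r is drawn at 1 + k1 r^2 times it, then the intrinsics apply), "position" and "rotation" of the camera in the world. Camera axes: x right, y up, looking along -z (the intrinsics and any distortion apply to the point x, -y, -z); pixel columns grow to the right and rows downward; lengths in mm; the calibration is good to about 2 mm. A picture is of the moment at which its call begins: read the wrist's pose just before it. get_calibration takes no time and is no camera call; for the wrist camera it gives the pose at the moment of the call.
- r.sign_off(): hands the job in, once; it reports no verdict.
The state is a dict: "clock": time; "qpos": joint angles; "qvel": joint speeds; "joint_efforts": joint torques, N m; "eef_pos": TCP position; "tcp_rot": TCP orientation; "contact_force": force on the tool from outside, world axes, zero at the start; "wrist_torque": the same for the moment, N m; "opening": opening from 0.0 (shut) to 1.0 (fully open).
Only numpy, scipy, OpenCV 4.12 (cv2) and the standard library are available. Lean on these libraries where they do the work, as an engineer would, in place of code of your own. Each camera call takes 0.05 s, during which the arm holds its last target.

## Working session

There is one attempt and no reset: what is moved stays moved. The work goes in short steps, Python scripts to look and compute and a tool call to move; the robot and the scene stay as the last step left them, time stands still between calls to the robot, and variables do not carry over. Pictures are saved under pics/ and viewed, and the job is handed in when it is done.

Besides the shell and the picture viewer there is one more tool, called after "Emit:" as a command line: name --argument value ..., lists and objects as JSON in quotes. carry_out: Moves the arm, as the interface text tells. Its arguments: {"type":"object","properties":{"rows":{"type":"string"},"newtons":{"type":"number"}},"required":["rows"]}

```bash
ls; mkdir -p pics
python3 - <<'E'
from rig import r
import cv2
s=r.sense();print(s)
for n in("side","top","wrist"):
    c=r.get_calibration(n);print(n,c)
    cv2.imwrite(f"pics/{n}0.png",r.grab_frame(n))
E
```

```text
pics
{'clock': 0.0, 'qpos': array([-1.34440502e+00,  3.53644084e-01,  1.63416100e+00, -4.88591434e-06,
        1.15519453e+00, -2.38348206e-03]), 'qvel': array([ 0.00118614, -0.00069654,  0.00072786, -0.00167367,  0.00103912,
       -0.0011504 ]), 'joint_efforts': array([ 2.92305034e-03, -6.05246258e+01, -3.42063296e+01,  9.55900873e-05,
        9.47721797e-03, -1.61426482e-05]), 'eef_pos': array([ 141.64585544, -608.26618407,  252.55270284]), 'tcp_rot': array([-3.14018569e+00,  1.11373959e-06,  2.28776765e-01]), 'contact_force': array([-0.46704655,  0.66641744,  0.07482561]), 'wrist_torque': array([ 0.01578939, -0.0103182 ,  0.00873805]), 'opening': 1.0035735298578479}
side {'intrinsics': array([[606.25729835,   0.        , 316.4043891 ],
       [  0.        , 606.25729835, 233.60196133],
       [  0.        ,   0.        ,   1.        ]]), 'k1': -0.1865986883194837, 'position': array([ 241.0913516 , -405.66447433,  516.9181522 ]), 'rotation': array([ 1.02503683, -0.02096218, -0.40985359])}
top {'intrinsics': array([[569.15481058,   0.        , 314.76652132],
       [  0.        , 569.15481058, 245.47633721],
       [  0.        ,   0.        ,   1.        ]]), 'k1': 0.058899930583927645, 'position': array([428.93496365, 250.40177724, 908.58339552]), 'rotation': array([ 0.16671536,  0.00486512, -1.55538372])}
wrist {'intrinsics': array([[363.56962406,   0.        , 324.1071598 ],
       [  0.        , 363.56962406, 235.44739338],
       [  0.        ,   0.        ,   1.        ]]), 'k1': -0.03501307985285371, 'position': array([ 217.9911547 , -591.3854344 ,  373.61742864]), 'rotation': array([-3.11938350e-01,  9.97332932e-04, -1.34056737e+00])}
```

View pics/side0.png

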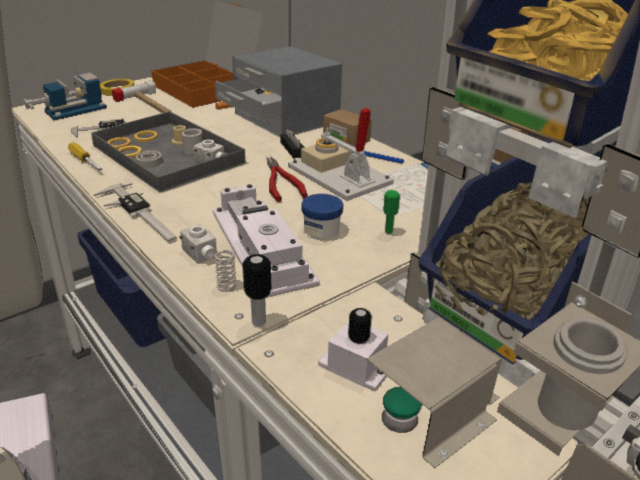

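View pics/top0.png

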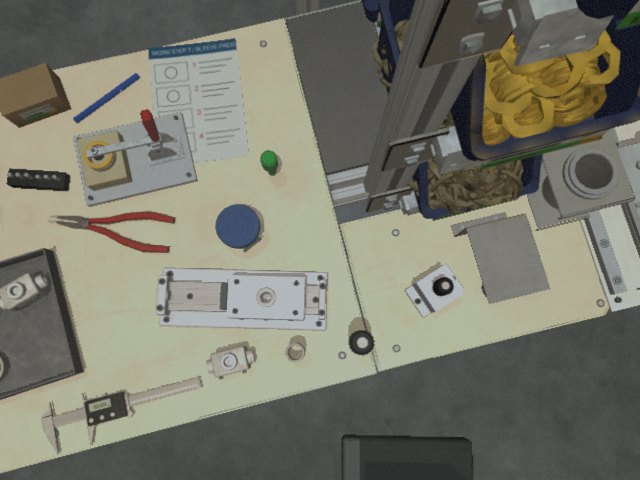

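View pics/wrist0.png

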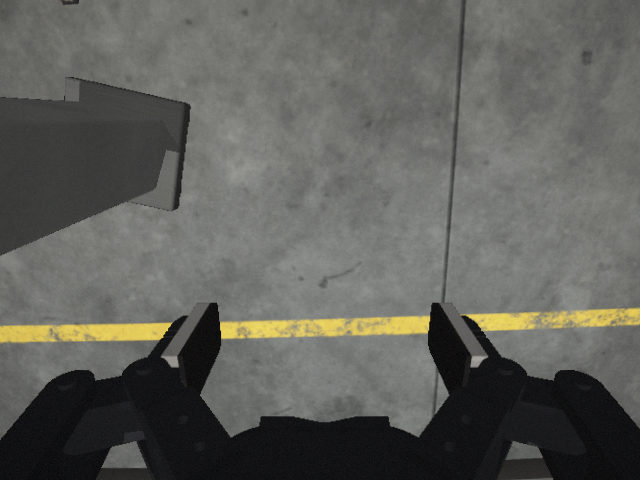

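The side and top views show the small black-knobbed pin in its parking block (side 360,325; top 443,286). The larger black pin stands at top (361,342), and the stop with its bush at top (266,297). Next I'll zoom in and measure.

```bash
cat > h.py <<'E'
import numpy as np, cv2
from scipy.spatial.transform import Rotation as R
def ray(c,px):
    K=c["intrinsics"]; 
    p=cv2.undistortPoints(np.array([[px]],float),K,np.array([c["k1"],0,0,0.]))[0,0]
    M=R.from_euler('xyz',c["rotation"]).as_matrix()
    d=M@np.array([p[0],-p[1],-1.0]); return c["position"],d/np.linalg.norm(d)
def onz(c,px,z):
    o,d=ray(c,px); return o+d*(z-o[2])/d[2]
def tri(c1,p1,c2,p2):
    o1,d1=ray(c1,p1);o2,d2=ray(c2,p2)
    A=np.stack([d1,-d2],1);t=np.linalg.lstsq(A,o2-o1,rcond=None)[0]
    a=o1+d1*t[0];b=o2+d2*t[1];return (a+b)/2,np.linalg.norm(a-b)
def proj(c,P):
    M=R.from_euler('xyz',c["rotation"]).as_matrix()
    q=M.T@(np.asarray(P,float)-c["position"]);x,y=q[0]/-q[2],-q[1]/-q[2]
    s=1+c["k1"]*(x*x+y*y);K=c["intrinsics"];return K[0,0]*x*s+K[0,2],K[1,1]*y*s+K[1,2]
E
python3 - <<'E'
import cv2
t=cv2.imread("pics/top0.png");s=cv2.imread("pics/side0.png")
cv2.imwrite("pics/t1.png",cv2.resize(t[250:350,150:340],None,fx=4.2,fy=4.2,interpolation=cv2.INTER_CUBIC))
cv2.imwrite("pics/t2.png",cv2.resize(t[190:340,390:560],None,fx=4,fy=4,interpolation=cv2.INTER_CUBIC))
cv2.imwrite("pics/s1.png",cv2.resize(s[170:330,170:350],None,fx=4,fy=3.75,interpolation=cv2.INTER_CUBIC)[:600])
cv2.imwrite("pics/s2.png",cv2.resize(s[290:440,310:510],None,fx=4,fy=4,interpolation=cv2.INTER_CUBIC))
E
```

```text
(no output)
```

View pics/t1.png

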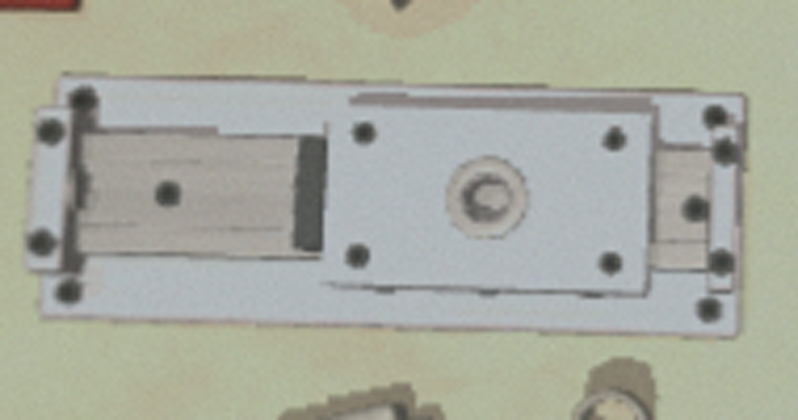

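View pics/t2.png

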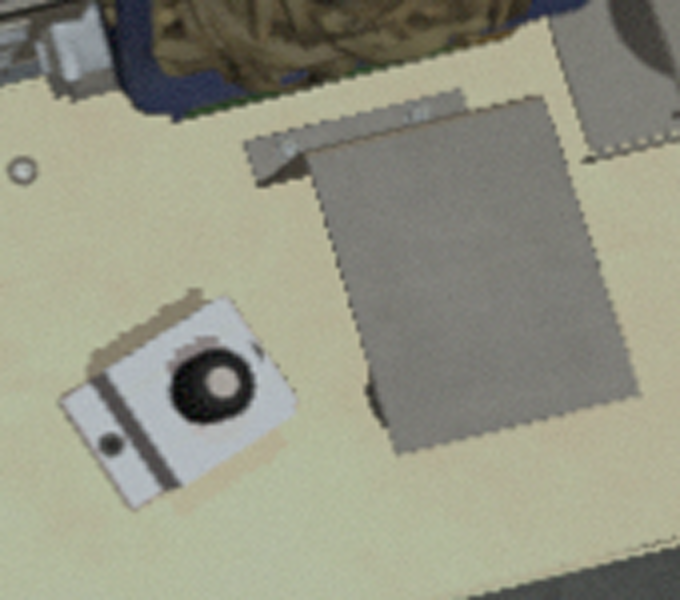

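View pics/s1.png

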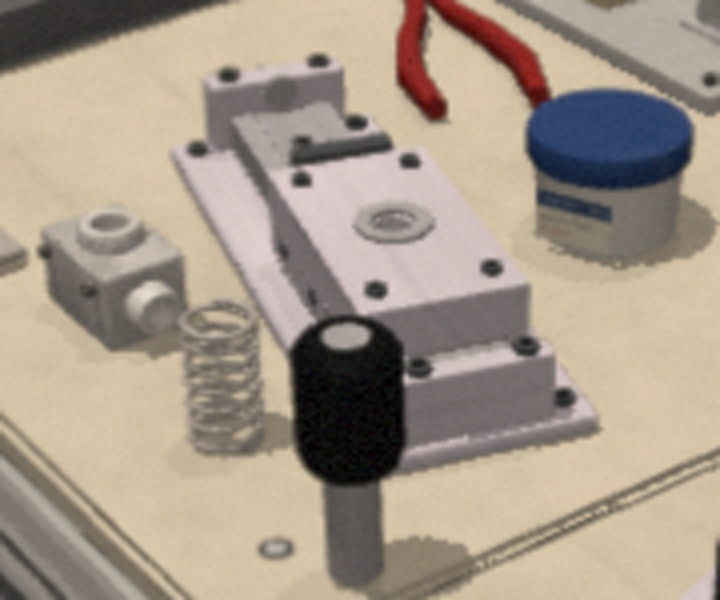

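View pics/s2.png

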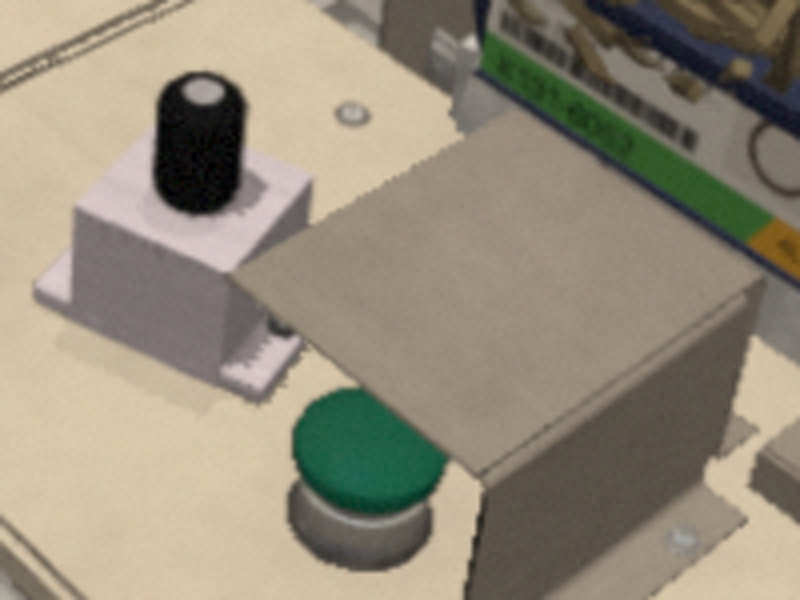

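Run:
```python
from h import *; from rig import r
t=r.get_calibration("top");s=r.get_calibration("side")
T1=lambda x,y:(150+x/4.2-.4,250+y/4.2-.4); T2=lambda x,y:(390+x/4-.4,190+y/4-.4)
S1=lambda x,y:(170+x/4-.4,170+y/3.75-.4); S2=lambda x,y:(310+x/4-.4,290+y/4-.4)
np.set_printoptions(precision=1,suppress=True)
print("cap",tri(t,T2(222,382),s,S2(204,92)), onz(t,T2(222,382),83),onz(s,S2(204,92),83))
print("bush",tri(t,T1(487,197),s,S1(394,222)),onz(t,T1(487,197),54),onz(s,S1(394,222),54))
for n,a,b in[("hoodA",(398,453),(232,268)),("hoodB",(640,395),(482,475)),("hoodC",(543,97),(765,285)),("hoodD",(308,155),(512,115))]: print(n,tri(t,T2(*a),s,S2(*b)))
print("fixture base corners z10")
C=[onz(t,T1(*p),10) for p in[(62,75),(746,95),(738,336),(42,318)]]
for c in C:print(c)
print("slide top z51 corners",[onz(t,T1(*p),51) for p in[(328,106),(657,112),(648,294),(322,286)]])
print("screws side/top slide",[tri(t,T1(*a),s,S1(*b))[0] for a,b in[((363,133),(410,160)),((614,139),(491,267)),((357,256),(302,179)),((610,263),(375,288))]])
print("screws parking foot z8",onz(t,T2(111,445),8))
print("parking block top z46", [onz(t,T2(*p),46) for p in[(228,297),(297,405)]])
print("side block top",[onz(s,S2(*p),46) for p in[(75,207),(242,268),(313,180)]])
print("big knob",onz(t,(361,342),100))
print("block_a",onz(t,(231,360),44),"spring",onz(t,(296,348),55),"tub",onz(t,(238,227),52))
```

```text
cap (array([511.9,  67.4,  83.7]), np.float64(0.8365975545991174)) [512.4  67.   83. ] [512.   68.2  83. ]
bush (array([493.4, 329.6,  53.4]), np.float64(1.3830597364169073)) [494.  329.4  54. ] [492.4 328.8  54. ]
hoodA (array([488.1,   3.8,  78.7]), np.float64(0.37207406375021485))
hoodB (array([511. , -84. ,  76.7]), np.float64(0.1247593864076638))
hoodC (array([621.1, -55.3,  73.7]), np.float64(1.1963934478147158))
hoodD (array([596.7,  32.5,  75.2]), np.float64(3.236934768373147))
fixture base corners z10
[541.2 495.1  10. ]
[537.3 236.7  10. ]
[447.2 238.6  10. ]
[450.4 496.9  10. ]
slide top z51 corners [array([526.2, 387.9,  51. ]), array([525.7, 269.3,  51. ]), array([460.7, 271.3,  51. ]), array([461.9, 387.3,  51. ])]
screws side/top slide [array([515.9, 374.7,  53.4]), array([514.7, 284.8,  53.5]), array([471.9, 375.1,  53.3]), array([470.5, 285.2,  54. ])]
screws parking foot z8 [494.4  94.4   8. ]
parking block top z46 [array([548.6,  55.8,  46. ]), array([507.9,  31. ,  46. ])]
side block top [array([475.9,  75.1,  46. ]), array([508.9,  33.2,  46. ]), array([546.2,  59. ,  46. ])]
big knob [429.1 189.7 100. ]
block_a [400.  378.6  44. ] spring [418.9 282.1  55. ] tub [600. 375.  52.]
```

```bash
python3 - <<'E'
import cv2
t=cv2.imread("pics/top0.png");s=cv2.imread("pics/side0.png")
cv2.imwrite("pics/t3.png",cv2.resize(t[0:230,340:640],None,fx=2.6,fy=2.6,interpolation=cv2.INTER_CUBIC))
E
python3 - <<'E'
from h import *; from rig import r
t=r.get_calibration("top");s=r.get_calibration("side")
print(tri(t,(430,215),s,(437,282)),tri(t,(527,187),s,(518,352)))
E
```

```text
(array([620.34616076,  84.66541707,  84.36508367]), np.float64(10.145572475880593)) (array([654.82311911, -54.38662638,  75.63575171]), np.float64(16.168175204965163))
```

View pics/t3.png

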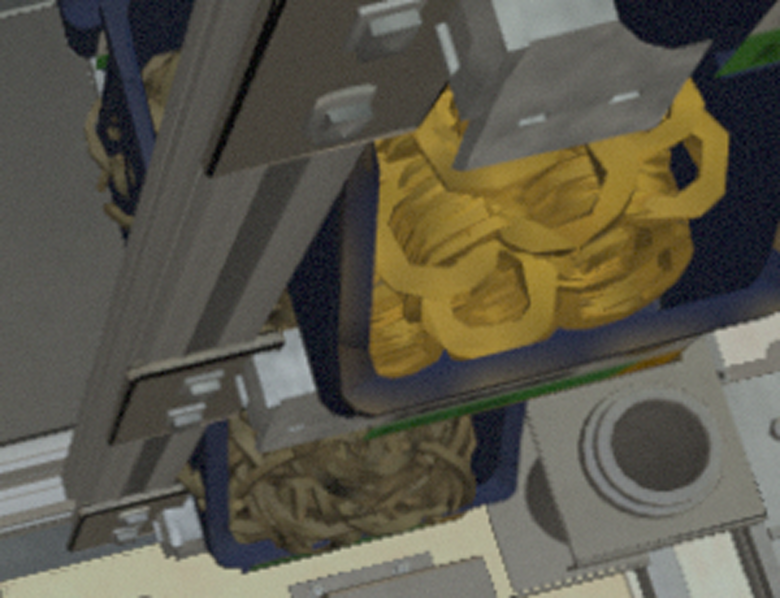

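```bash
cat >> h.py <<'E'
def plan(p,yaw,P,Y,n):
    # n equal-ish rows; returns rows (shift units, turn units) world straight line, yaw linear
    p=np.array(p,float);P=np.array(P,float);out=[]
    for i in range(n):
        k=n-i; d=(P-p)/k; dy=(Y-yaw)/k
        X=np.array([np.cos(yaw),np.sin(yaw),0]);Yv=np.array([np.sin(yaw),-np.cos(yaw),0]);Z=np.array([0,0,-1.])
        a=np.round(np.array([d@X,d@Yv,d@Z])/30,2); t=round(-np.degrees(dy)/8,2)
        out.append((*a,t)); p=p+30*(a[0]*X+a[1]*Yv+a[2]*Z); yaw-=np.radians(8*t)
    return out,p,yaw
E
python3 - <<'E'
from h import *; from rig import r
s=r.sense();t=r.get_calibration("top")
print(onz(t,(545,235),120),onz(t,(535,225),50))
o,p,y=plan(s["eef_pos"],s["tcp_rot"][2],[512,67,170],1.826,29)
print(np.abs(np.array(o)).max(0))
for i in range(0,29,12):print(";".join("0.6 "+" ".join(map(str,q)) for q in o[i:i+12]))
E
```

```text
[581.04470927 -64.25673693 120.        ] [609.84434628 -78.03673325  50.        ]
[0.89 0.66 0.1  0.4 ]
0.6 0.59 -0.66 0.1 -0.39;0.6 0.63 -0.63 0.09 -0.39;0.6 0.66 -0.59 0.1 -0.39;0.6 0.69 -0.55 0.09 -0.39;0.6 0.72 -0.52 0.1 -0.4;0.6 0.75 -0.48 0.09 -0.39;0.6 0.77 -0.43 0.1 -0.4;0.6 0.79 -0.39 0.09 -0.39;0.6 0.81 -0.35 0.1 -0.4;0.6 0.83 -0.3 0.09 -0.39;0.6 0.85 -0.25 0.1 -0.4;0.6 0.86 -0.21 0.09 -0.39
0.6 0.87 -0.16 0.1 -0.4;0.6 0.88 -0.11 0.09 -0.39;0.6 0.88 -0.06 0.1 -0.4;0.6 0.89 -0.01 0.09 -0.39;0.6 0.88 0.03 0.1 -0.4;0.6 0.88 0.08 0.09 -0.39;0.6 0.88 0.13 0.1 -0.4;0.6 0.87 0.18 0.09 -0.39;0.6 0.86 0.23 0.1 -0.4;0.6 0.84 0.28 0.09 -0.39;0.6 0.82 0.32 0.1 -0.4;0.6 0.81 0.37 0.09 -0.39
0.6 0.78 0.41 0.1 -0.4;0.6 0.76 0.45 0.09 -0.39;0.6 0.74 0.49 0.1 -0.4;0.6 0.71 0.53 0.09 -0.39;0.6 0.67 0.57 0.1 -0.4
```

Emit:
carry_out --rows "0.6 0.6 -0.65 0 -0.4;0.6 0.65 -0.65 0 -0.4;0.6 0.65 -0.6 0 -0.4;0.6 0.7 -0.55 0 -0.4;0.6 0.7 -0.5 0 -0.4;0.6 0.75 -0.5 0 -0.4;0.6 0.75 -0.45 0 -0.4;0.6 0.8 -0.4 0 -0.4;0.6 0.8 -0.35 0 -0.4;0.6 0.85 -0.3 0 -0.4;0.6 0.85 -0.25 0 -0.4;0.6 0.85 -0.2 0 -0.4"

```text
clock: 1.65
eef_pos: [293.3, -326.1, 253.3]
tcp_rot: [3.141, 0.0, 0.902]
contact_force: [-0.0, 0.5, 0.4]
opening: 0.6
```

Emit:
carry_out --rows "0.6 0.85 -0.15 0 -0.4;0.6 0.9 -0.1 0 -0.4;0.6 0.9 -0.05 0 -0.4;0.6 0.9 0 0 -0.4;0.6 0.9 0.05 0 -0.4;0.6 0.9 0.1 0 -0.4;0.6 0.9 0.15 0 -0.4;0.6 0.85 0.2 0 -0.4;0.6 0.85 0.25 0 -0.4"

```text
clock: 2.78
eef_pos: [409.7, -114.7, 253.4]
tcp_rot: [3.141, 0.0, 1.405]
contact_force: [-0.1, 0.7, -0.3]
opening: 0.601
```

Run:
```python
from h import *; from rig import r
s=r.sense();print(s["eef_pos"],s["tcp_rot"],s["opening"],s["qpos"])
o,p,y=plan(s["eef_pos"],s["tcp_rot"][2],[512,67,180],1.826,9)
print(";".join("0.6 "+" ".join(map(str,q)) for q in o))
```

```text
[ 409.73300375 -114.72874902  253.35588229] [3.14129030e+00 8.00005083e-05 1.40512542e+00] 0.601487879621281 [-2.76507256e-01  3.38428165e-02  2.03547603e+00 -5.24583888e-05
  1.07196446e+00 -1.10811270e-01]
0.6 0.73 0.26 0.27 -0.33;0.6 0.71 0.3 0.27 -0.34;0.6 0.7 0.33 0.27 -0.33;0.6 0.68 0.36 0.27 -0.34;0.6 0.67 0.39 0.27 -0.33;0.6 0.64 0.42 0.27 -0.34;0.6 0.63 0.46 0.28 -0.33;0.6 0.6 0.48 0.27 -0.34;0.6 0.58 0.51 0.28 -0.33
```

Emit:
carry_out --rows "0.6 0.7 0.25 0.2 -0.35;0.6 0.7 0.3 0.2 -0.35;0.6 0.7 0.35 0.2 -0.35;0.6 0.65 0.35 0.2 -0.3;0.6 0.65 0.4 0.2 -0.3;0.6 0.6 0.4 0.25 -0.3;0.6 0.6 0.45 0.25 -0.3;0.6 0.6 0.5 0.25 -0.3;0.6 0 0 0 0;0.6 0 0 0 0"

```text
clock: 4.03
eef_pos: [500.6, 40.2, 200.8]
tcp_rot: [-3.141, 0.0, 1.758]
contact_force: [0.7, 0.4, 0.5]
opening: 0.601
```

Run:
```python
from h import *; from rig import r
s=r.sense();print(s["eef_pos"],s["tcp_rot"],s["opening"],s["qpos"])
c=r.get_calibration("wrist");i=r.grab_frame("wrist")
print(proj(c,[512,67.5,83]));cv2.imwrite("pics/w1.png",i)
np.save("w1.npy",c,allow_pickle=True)
```

```text
[500.56799174  40.22819842 200.82833488] [-3.14101478e+00  1.81985474e-04  1.75822417e+00] 0.6005398395759105 [ 7.73618387e-02  2.24537603e-01  1.94339750e+00 -2.95384770e-04
  9.74211959e-01 -1.09899927e-01]
(np.float64(349.0079590891291), np.float64(201.67800928520944))
```

View pics/w1.png

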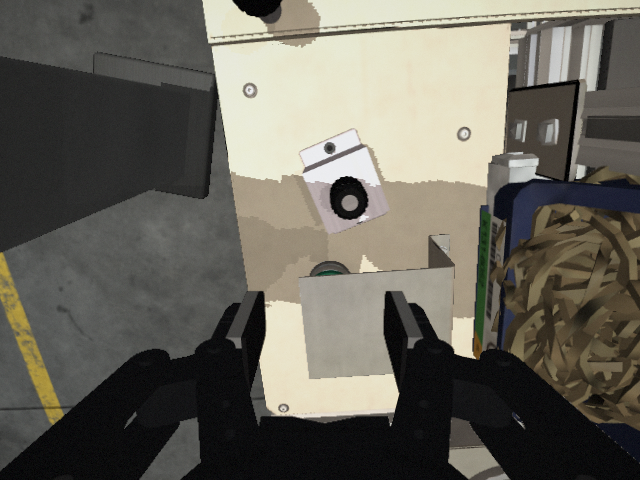

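Emit:
carry_out --rows "0.6 0.4 0.27 0 0;0.6 0.42 0.27 0 0;0.6 0 0 0.5 0;0.6 0 0 0.8 0;0.6 0 0 0.7 0;0.6 0 0 0 0;0.6 0 0 0 0;0.6 0 0 0 0" --newtons 40

```text
clock: 5.08
eef_pos: [513.1, 67.5, 141.5]
tcp_rot: [3.14, 0.0, 1.758]
contact_force: [0.0, 0.7, 0.3]
opening: 0.598
```

Run:
```python
from h import *; from rig import r
s=r.sense();print(s["eef_pos"],s["tcp_rot"],s["opening"])
c=r.get_calibration("wrist");i=r.grab_frame("wrist")
print(proj(c,[512,67.5,83]));cv2.imwrite("pics/w2.png",i)
```

```text
[513.07988927  67.46455998 141.50949679] [3.14026755e+00 6.67747710e-05 1.75764994e+00] 0.5981909749610924
(np.float64(322.62932559163096), np.float64(270.6422964479325))
```

View pics/w2.png

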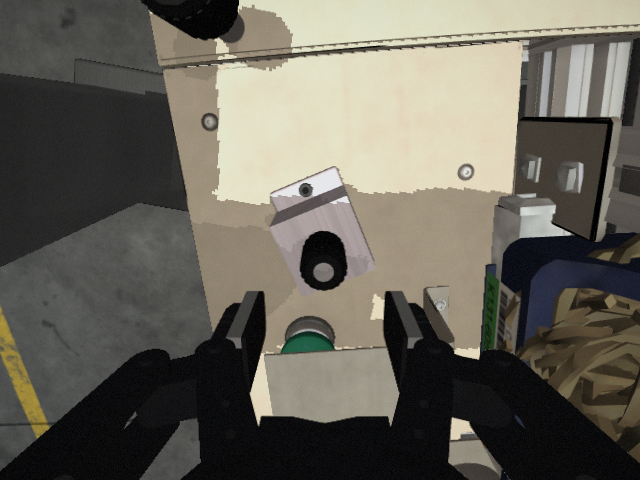

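Emit:
carry_out --rows "0.6 0 -0.04 0.7 0;0.6 0 0 0.7 0;0.6 0 0 0.6 0;0.6 0 0 0.33 0;0.6 0 0 0 0;0.6 0 0 0 0" --newtons 40

```text
clock: 5.88
eef_pos: [511.9, 67.3, 71.6]
tcp_rot: [3.141, 0.0, 1.758]
contact_force: [0.8, 0.2, -0.7]
opening: 0.604
```

Emit:
carry_out --rows "0 0 0 0 0;0 0 0 0 0;0 0 0 0 0;0 0 0 0 0;0 0 0 0 0;0 0 0 0 0" --newtons 40

```text
clock: 6.62
eef_pos: [511.8, 67.2, 71.6]
tcp_rot: [3.141, 0.0, 1.758]
contact_force: [-1.0, -0.4, 5.6]
opening: 0.278
```

Emit:
carry_out --rows "0 0 0 -0.3 0;0 0 0 -0.5 0;0 0 0 -0.5 0;0 0 0 -0.5 0;0 0 0 -0.7 0;0 0 0 -0.5 0;0 0 0 0 0;0 0 0 0 0;0 0 0 0 0"

```text
clock: 7.75
eef_pos: [510.8, 67.2, 160.1]
tcp_rot: [-3.14, -0.0, 1.758]
contact_force: [0.1, -0.5, -0.9]
opening: 0.28
```

Run:
```python
from h import *; from rig import r
s=r.sense();print(s["eef_pos"],s["tcp_rot"],s["opening"],s["contact_force"])
i=r.grab_frame("side");cv2.imwrite("pics/s3.png",cv2.resize(i[200:400,260:500],None,fx=3,fy=3))
o,p,y=plan(s["eef_pos"],s["tcp_rot"][2],[493.4,310,161],1.758,10)
print(";".join("0 "+" ".join(map(str,q)) for q in o))
```

```text
[510.82727714  67.15912339 160.12046896] [-3.14013559e+00 -1.06583051e-04  1.75767580e+00] 0.2796342047044747 [ 0.10725848 -0.497835   -0.87027615]
0 0.81 0.09 -0.0 -0.0;0 0.81 0.09 -0.0 -0.0;0 0.81 0.09 -0.0 -0.0;0 0.8 0.09 -0.0 -0.0;0 0.81 0.1 -0.0 -0.0;0 0.8 0.09 -0.01 -0.0;0 0.81 0.1 -0.0 -0.0;0 0.8 0.09 -0.01 -0.0;0 0.81 0.1 -0.0 -0.0;0 0.8 0.09 -0.01 -0.0
```

View pics/s3.png

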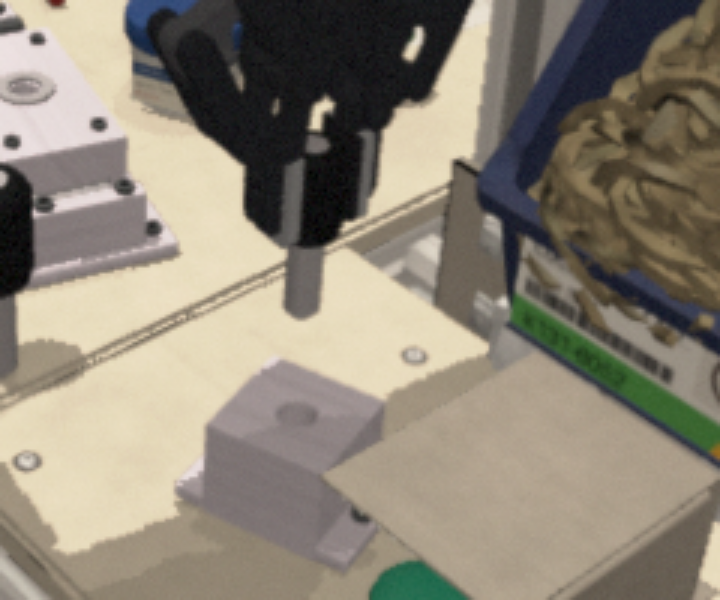

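Run:
```python
from h import *; from rig import r
s=r.sense()
o,p,y=plan(s["eef_pos"],s["tcp_rot"][2],[507,290,160],1.556,8)
print(";".join("0 "+" ".join(map(str,q)) for q in o))
o,p,y=plan(p,y,[493.4,329.5,150],1.556,3)
print(";".join("0 "+" ".join(map(str,q)) for q in o))
```

```text
0 0.92 0.16 0.0 0.18;0 0.92 0.13 0.0 0.18;0 0.92 0.11 0.0 0.18;0 0.92 0.09 0.0 0.18;0 0.93 0.06 0.0 0.18;0 0.93 0.04 0.0 0.18;0 0.93 0.02 0.0 0.18;0 0.92 -0.01 0.01 0.18
0 0.44 -0.16 0.11 0.0;0 0.44 -0.15 0.11 0.0;0 0.43 -0.16 0.11 0.0
```

Emit:
carry_out --rows "0 0.9 0.16 0 0.18;0 0.9 0.13 0 0.18;0 0.9 0.1 0 0.18;0 0.9 0.1 0 0.18;0 0.9 0.06 0 0.18;0 0.9 0.04 0 0.18;0 0.9 0 0 0.18;0 0.9 0 0 0.18;0 0.5 -0.16 0 0;0 0.4 -0.15 0 0;0 0 0 0 0;0 0 0 0 0"

```text
clock: 9.3
eef_pos: [498.6, 310.8, 160.9]
tcp_rot: [-3.141, 0.0, 1.557]
contact_force: [0.4, 0.6, -1.4]
opening: 0.279
```

Run:
```python
from h import *; from rig import r
s=r.sense();print(s["eef_pos"],s["tcp_rot"],s["opening"],s["contact_force"])
for n in("side","top","wrist"):
    i=r.grab_frame(n);cv2.imwrite(f"pics/{n}4.png",i)
i=cv2.imread("pics/side4.png");cv2.imwrite("pics/s4.png",cv2.resize(i[100:300,180:380],None,fx=3,fy=3))
i=cv2.imread("pics/top4.png");cv2.imwrite("pics/t4.png",cv2.resize(i[210:360,170:370],None,fx=4,fy=4))
```

```text
[498.59797699 310.82161673 160.85400444] [-3.14145696e+00  3.77291431e-04  1.55669396e+00] 0.27865876628992836 [ 0.36074081  0.5912284  -1.40436542]
```

View pics/s4.png

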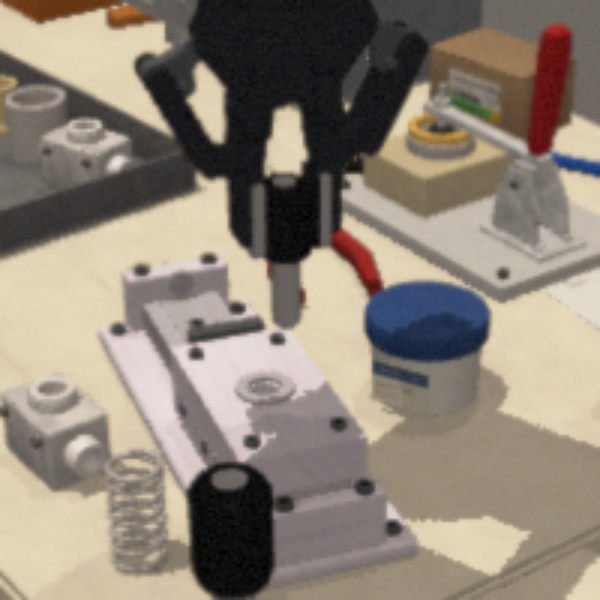

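View pics/t4.png

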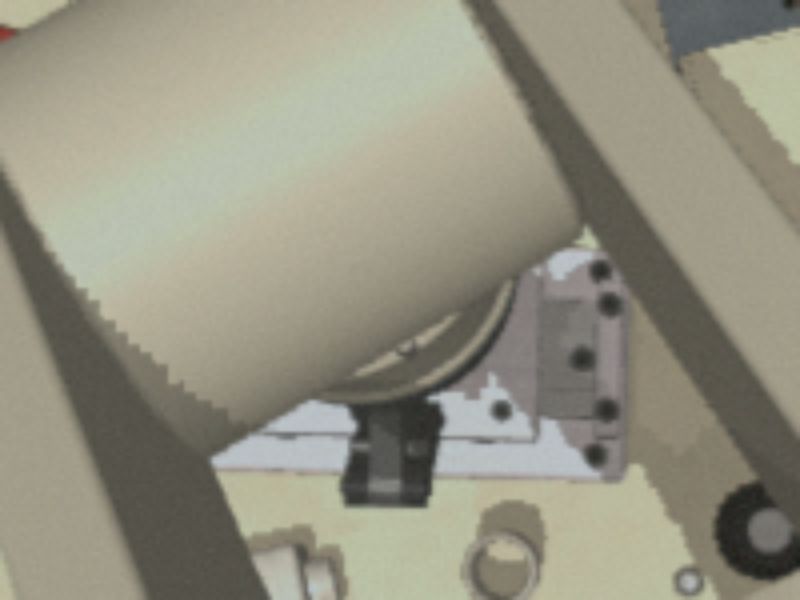

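View pics/wrist4.png

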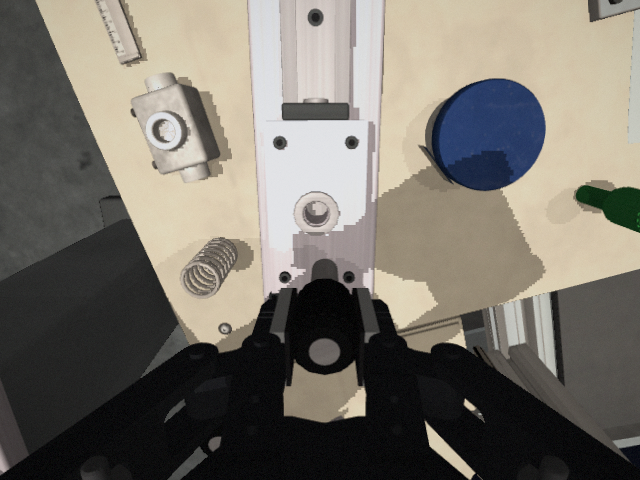

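Run:
```python
from h import *; from rig import r
c=r.get_calibration("wrist");s=r.sense();np.set_printoptions(precision=1,suppress=True)
i=cv2.imread("pics/wrist4.png");cv2.imwrite("pics/w4.png",cv2.resize(i[170:380,250:400],None,fx=4,fy=4,interpolation=cv2.INTER_CUBIC)[:840:1][:, :][0:600]);cv2.imwrite("pics/w4b.png",cv2.resize(i[255:380,250:400],None,fx=4,fy=4,interpolation=cv2.INTER_CUBIC))
print(c["position"]-s["eef_pos"])
print("bush",onz(c,(317,212),54),"cap",onz(c,(323.5,350.5),s["eef_pos"][2]+11.4),"tip px expected",proj(c,s["eef_pos"]-[0,0,63.6]))
print("tcp",s["eef_pos"])
cs=r.get_calibration("side"); ct=r.get_calibration("top")
# side4: tip bottom and cap
print("side tip expected",proj(cs,s["eef_pos"]-[0,0,63.6]),"cap",proj(cs,s["eef_pos"]+[0,0,11.4]))
```

```text
[  0.8  77.9 121. ]
bush [494.3 331.1  54. ] cap [498.4 310.5 172.4] tip px expected (np.float64(324.44047819122545), np.float64(267.1953972808095))
tcp [498.8 310.8 161. ]
side tip expected (np.float64(275.95464803209296), np.float64(207.92440252776345)) cap (np.float64(275.30439533232595), np.float64(160.0122349458196))
```

View pics/w4.png

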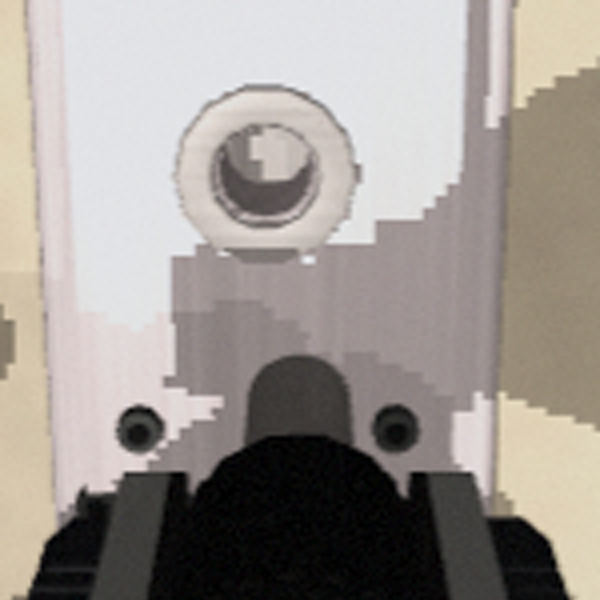

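View pics/w4b.png

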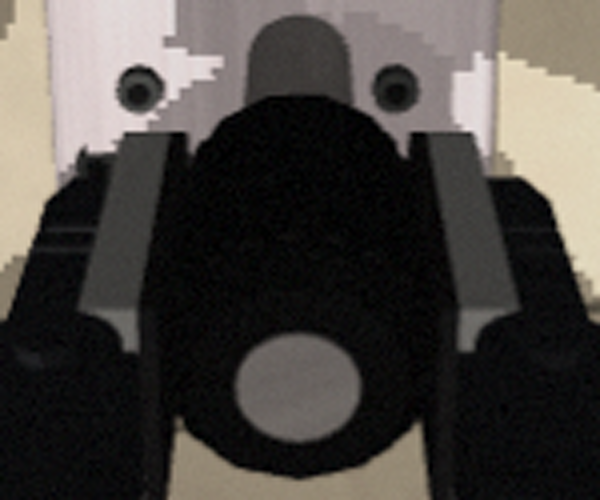

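Emit:
carry_out --rows "0 0.35 -0.09 0.2 0;0 0.3 -0.08 0.4 0;0 0 0 0.4 0;0 0 0 0.1 0;0 0 0 0 0;0 0 0 0 0;0 0 0 0 0"

```text
clock: 10.32
eef_pos: [494.1, 331.0, 128.3]
tcp_rot: [3.141, -0.0, 1.556]
contact_force: [0.3, 0.4, -1.4]
opening: 0.274
```

Run:
```python
from h import *; from rig import r
s=r.sense();print(s["eef_pos"],s["tcp_rot"],s["opening"],s["contact_force"])
cw=r.get_calibration("wrist");cs=r.get_calibration("side")
i=r.grab_frame("side");cv2.imwrite("pics/side5.png",i);cv2.imwrite("pics/s5.png",cv2.resize(i[160:260,220:320],None,fx=6,fy=6,interpolation=cv2.INTER_CUBIC))
i=r.grab_frame("wrist");cv2.imwrite("pics/wrist5.png",i);cv2.imwrite("pics/w5.png",cv2.resize(i[230:380,225:425],None,fx=4,fy=4,interpolation=cv2.INTER_CUBIC))
e=s["eef_pos"]
for n,c in(("w",cw),("s",cs)):
    print(n,"tip",proj(c,e-[0,0,63.6]),"cap",proj(c,e+[0,0,11.4]),"bush@",proj(c,[494,330.3,54]))
```

```text
[494.12770547 331.02195706 128.29720279] [ 3.14094402e+00 -4.13290716e-04  1.55648129e+00] 0.2741570873425441 [ 0.28155631  0.39871009 -1.43105347]
w tip (np.float64(324.3936298406829), np.float64(267.2234444813263)) cap (np.float64(324.7043561243079), np.float64(349.78195310207866)) bush@ (np.float64(324.1612178182111), np.float64(261.16280652133145))
s tip (np.float64(268.55764733242574), np.float64(221.65332367407208)) cap (np.float64(267.5794856731047), np.float64(176.0200137733967)) bush@ (np.float64(268.7804181376795), np.float64(228.1007002885392))
```

View pics/s5.png

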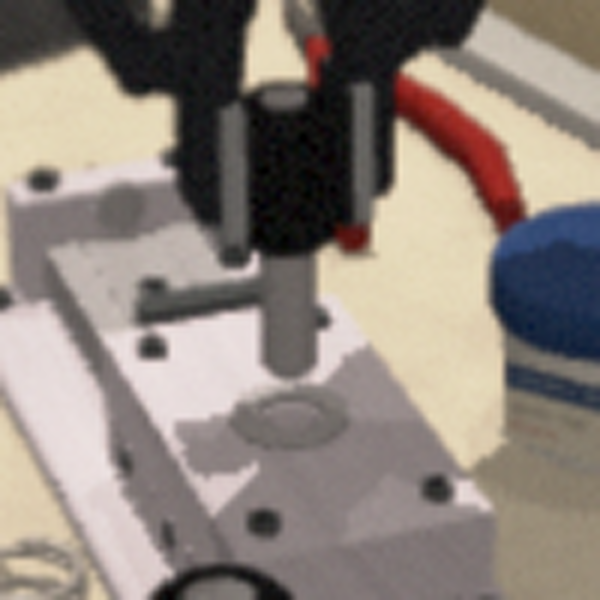

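View pics/w5.png

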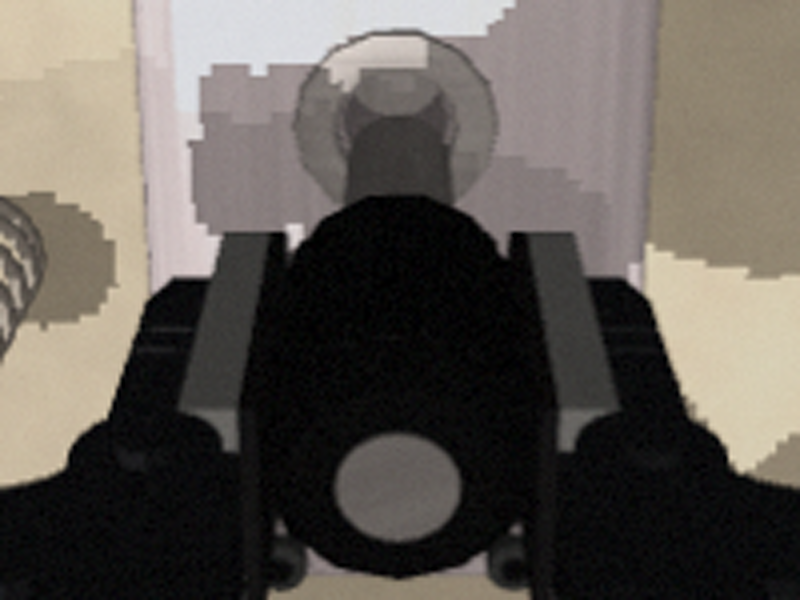

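Emit:
carry_out --rows "0 0 -0.01 0.1 0;0 0 0 0.1 0;0 0 0 0.1 0;0 0 0 0.1 0"

```text
clock: 10.92
eef_pos: [493.5, 331.0, 115.6]
tcp_rot: [-3.141, 0.0, 1.557]
contact_force: [-0.3, 0.2, -1.5]
opening: 0.274
```

Emit:
carry_out --rows "0 0 0 0.05 0;0 0 0 0.05 0;0 0 0 0 0"

```text
clock: 11.3
eef_pos: [493.5, 331.0, 112.8]
tcp_rot: [-3.141, 0.0, 1.557]
contact_force: [-0.2, -0.2, -1.6]
opening: 0.274
```

Emit:
carry_out --rows "0 0 0 0.05 0;0 0 0 0.05 0;0 0 0 0 0"

```text
clock: 11.68
eef_pos: [493.5, 331.0, 109.7]
tcp_rot: [-3.141, 0.0, 1.557]
contact_force: [-0.4, 0.1, -1.7]
opening: 0.278
```

Emit:
carry_out --rows "0 0 0 0.08 0;0 0 0 0.08 0;0 0 0 0.08 0;0 0 0 0 0"

```text
clock: 12.18
eef_pos: [493.4, 330.9, 102.4]
tcp_rot: [-3.141, 0.0, 1.557]
contact_force: [0.6, -0.5, -1.6]
opening: 0.282
```

Emit:
carry_out --rows "0 0 0 0.08 0;0 0 0 0.08 0;0 0 0 0.05 0;0 0 0 0 0"

```text
clock: 12.68
eef_pos: [493.5, 331.0, 96.2]
tcp_rot: [-3.141, 0.0, 1.557]
contact_force: [-0.1, 0.2, -1.0]
opening: 0.273
```

Emit:
carry_out --rows "0 0 0 0.03 0;0 0 0 0.03 0;0 0 0 0 0"

```text
clock: 13.05
eef_pos: [493.5, 331.0, 94.5]
tcp_rot: [-3.142, 0.0, 1.557]
contact_force: [-0.1, -0.1, -1.7]
opening: 0.281
```

Emit:
carry_out --rows "0 0 0 0.03 0;0 0 0 0.03 0;0 0 0 0 0"

```text
clock: 13.42
eef_pos: [493.5, 331.0, 92.7]
tcp_rot: [-3.141, 0.0, 1.557]
contact_force: [0.4, -0.8, -0.9]
opening: 0.284
```

Emit:
carry_out --rows "0 0 0 0.03 0;0 0 0 0 0"

```text
clock: 13.68
eef_pos: [493.5, 331.0, 91.8]
tcp_rot: [-3.142, -0.0, 1.557]
contact_force: [-1.3, -0.2, -1.6]
opening: 0.28
```

Emit:
carry_out --rows "0 0 0 0.02 0;0 0 0 0 0"

```text
clock: 13.92
eef_pos: [493.6, 331.0, 91.6]
tcp_rot: [3.141, -0.0, 1.557]
contact_force: [-1.6, -0.4, 3.8]
opening: 0.277
```

Emit:
carry_out --rows "0 0 0 0.02 0;0 0 0 0 0"

```text
clock: 14.18
eef_pos: [493.7, 331.1, 91.5]
tcp_rot: [3.141, -0.0, 1.557]
contact_force: [-2.3, -1.5, 9.9]
opening: 0.277
```

Emit:
carry_out --rows "0 0.05 0 0 0;0 0.07 0 0 0;0 0.07 0 0 0;0 0.07 0 0 0"

```text
clock: 14.68
eef_pos: [493.8, 337.5, 91.3]
tcp_rot: [-3.142, 0.002, 1.557]
contact_force: [-0.1, -9.8, 11.3]
opening: 0.281
```

Emit:
carry_out --rows "0 0.03 0 0 0;0 0.03 0 0 0;0 0.03 0 0 0"

```text
clock: 15.05
eef_pos: [493.8, 340.2, 91.3]
tcp_rot: [-3.142, 0.002, 1.557]
contact_force: [-0.5, -8.5, 10.4]
opening: 0.279
```

Emit:
carry_out --rows "0 0.03 0 0 0;0 0.03 0 0 0;0 0.03 0 0 0"

```text
clock: 15.42
eef_pos: [493.9, 342.8, 91.3]
tcp_rot: [-3.142, 0.002, 1.557]
contact_force: [-0.8, -9.2, 9.8]
opening: 0.277
```

Emit:
carry_out --rows "0 0.03 0 0 0;0 0.03 0 0 0;0 0.03 0 0 0"

```text
clock: 15.8
eef_pos: [493.9, 345.6, 91.3]
tcp_rot: [-3.142, 0.002, 1.557]
contact_force: [-0.0, -7.7, 9.4]
opening: 0.275
```

Emit:
carry_out --rows "0 0.03 0 0 0;0 0.03 0 0 0;0 0.03 0 0 0"

```text
clock: 16.18
eef_pos: [494.0, 348.4, 91.2]
tcp_rot: [-3.142, 0.002, 1.557]
contact_force: [0.3, -8.3, 9.0]
opening: 0.276
```

Emit:
carry_out --rows "0 0.03 0 0 0;0 0.03 0 0 0;0 0.03 0 0.01 0"

```text
clock: 16.55
eef_pos: [494.0, 351.2, 91.0]
tcp_rot: [3.142, 0.002, 1.557]
contact_force: [-0.7, -8.7, 10.8]
opening: 0.284
```

Emit:
carry_out --rows "0 0.03 0 0 0;0 0.03 0 0 0;0 0.03 0 0 0"

```text
clock: 16.92
eef_pos: [494.0, 354.4, 90.5]
tcp_rot: [3.141, 0.001, 1.557]
contact_force: [0.0, -2.7, 0.5]
opening: 0.278
```

Emit:
carry_out --rows "0 0 0 0.03 0;0 0 0 0 0"

```text
clock: 17.18
eef_pos: [493.9, 355.0, 89.3]
tcp_rot: [3.142, 0.0, 1.557]
contact_force: [1.3, -2.3, -0.6]
opening: 0.275
```

Emit:
carry_out --rows "0 0 0 0.03 0;0 0 0 0.03 0;0 0 0 0 0"

```text
clock: 17.55
eef_pos: [494.1, 355.4, 88.0]
tcp_rot: [3.141, -0.001, 1.557]
contact_force: [-0.5, -1.0, 4.4]
opening: 0.275
```

Emit:
carry_out --rows "0 0 0 0.03 0;0 0 0 0.03 0;0 0 0 0 0"

```text
clock: 17.92
eef_pos: [494.1, 355.5, 85.9]
tcp_rot: [3.141, -0.001, 1.557]
contact_force: [-0.6, 2.3, 1.4]
opening: 0.28
```

Going in well past the bevel; now down to the shoulder.

Emit:
carry_out --rows "0 0 0 0.04 0;0 0 0 0.04 0;0 0 0 0 0"

```text
clock: 18.3
eef_pos: [494.0, 355.3, 83.4]
tcp_rot: [3.141, -0.001, 1.557]
contact_force: [-1.0, 2.6, 1.4]
opening: 0.275
```

Emit:
carry_out --rows "0 0 0 0.04 0;0 0 0 0.03 0;0 0 0 0 0"

```text
clock: 18.68
eef_pos: [494.0, 355.2, 81.4]
tcp_rot: [3.141, -0.0, 1.557]
contact_force: [0.8, 3.6, 3.3]
opening: 0.275
```

Emit:
carry_out --rows "0 0 0 0.03 0;0 0 0 0 0"

```text
clock: 18.92
eef_pos: [494.0, 355.1, 80.5]
tcp_rot: [3.141, -0.0, 1.557]
contact_force: [0.5, 4.7, 3.8]
opening: 0.279
```

Emit:
carry_out --rows "0 0.01 0 0.03 0;0 0 0 0 0"

```text
clock: 19.18
eef_pos: [494.0, 355.3, 79.7]
tcp_rot: [3.141, 0.0, 1.557]
contact_force: [0.2, 3.3, 5.4]
opening: 0.278
```

Emit:
carry_out --rows "0 0 0 0.02 0;0 0 0 0 0"

```text
clock: 19.42
eef_pos: [494.1, 355.3, 79.6]
tcp_rot: [3.141, -0.0, 1.557]
contact_force: [-1.2, 1.4, 10.9]
opening: 0.28
```

Emit:
carry_out --rows "0 0 0 0.01 0;0 0 0 0 0"

```text
clock: 19.68
eef_pos: [494.1, 355.3, 79.6]
tcp_rot: [3.141, -0.0, 1.557]
contact_force: [-2.7, 1.6, 13.8]
opening: 0.278
```

Run:
```python
from h import *; from rig import r
s=r.sense();print(s["eef_pos"],s["contact_force"])
i=r.grab_frame("side");cv2.imwrite("pics/s6.png",cv2.resize(i[140:260,200:320],None,fx=5,fy=5,interpolation=cv2.INTER_CUBIC))
```

```text
[494.05650311 355.3032665   79.57662443] [-2.67195772  1.63043103 13.82289602]
```

View pics/s6.png

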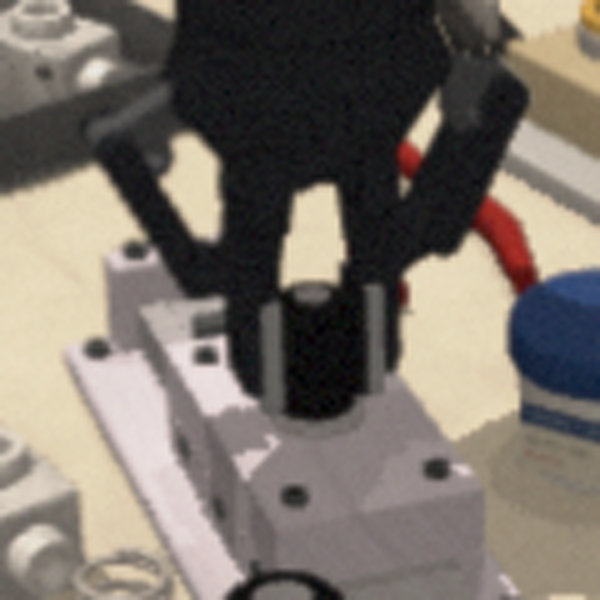

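The knob's underside meets the bush flange at side-crop (318,415), so the pin is home. Now I'll ease off the pressure, let go and rise.

Emit:
carry_out --rows "0 0 0 -0.03 0;0.1 0 0 0 0;0.45 0 0 0 0;0.55 0 0 0 0;0.55 0 0 0 0;0.55 0 0 0 0"

```text
clock: 20.48
eef_pos: [493.7, 355.1, 79.3]
tcp_rot: [-3.141, 0.0, 1.557]
contact_force: [-0.7, -0.4, 0.0]
opening: 0.543
```

Emit:
carry_out --rows "0.55 0 0 -0.3 0;0.55 0 0 -0.5 0;0.55 0 0 -0.7 0;0.55 0 0 -0.9 0;0.55 0 0 -0.9 0;0.55 0 0 0 0;0.55 0 0 0 0;0.55 0 0 0 0"

```text
clock: 21.48
eef_pos: [493.4, 354.9, 177.7]
tcp_rot: [-3.14, 0.001, 1.557]
contact_force: [1.0, -1.0, -0.5]
opening: 0.545
```

Run:
```python
from h import *; from rig import r
s=r.sense();print(s["eef_pos"],s["contact_force"],s["opening"])
i=r.grab_frame("side");cv2.imwrite("pics/s7.png",cv2.resize(i[100:300,170:370],None,fx=3,fy=3,interpolation=cv2.INTER_CUBIC))
c=r.get_calibration("wrist");i=r.grab_frame("wrist");cv2.imwrite("pics/w7.png",i)
print("cap expected if home",proj(c,[494.05,355.3,91]),proj(r.get_calibration("side"),[494.05,355.3,91]), "12 up",proj(r.get_calibration("side"),[494.05,355.3,103]))
```

```text
[493.36206098 354.90785531 177.71884159] [ 1.04424333 -1.0417399  -0.49028578] 0.5453809857479625
cap expected if home (np.float64(325.65314472162765), np.float64(251.7394835015699)) (np.float64(262.7175485315429), np.float64(198.8228837056106)) 12 up (np.float64(262.530137323669), np.float64(191.67526916727294))
```

View pics/s7.png

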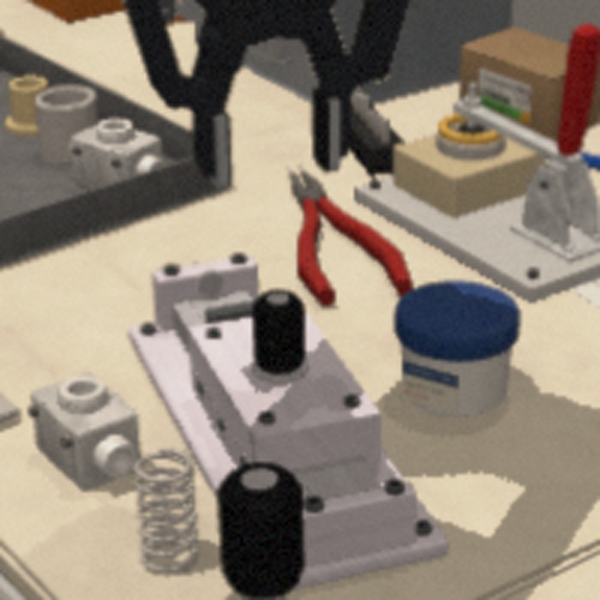

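View pics/w7.png

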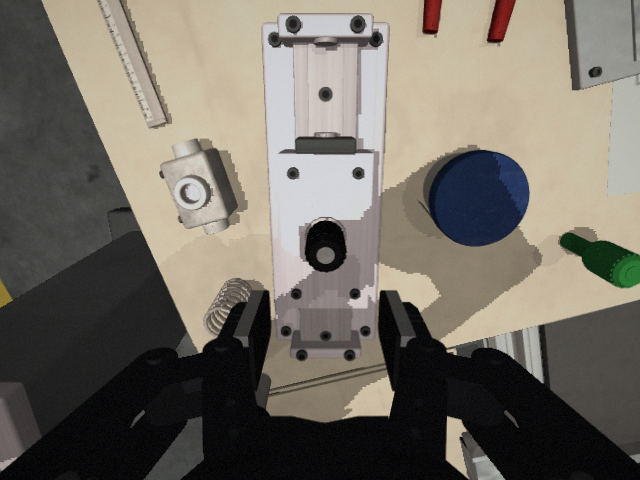

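The pin stands upright with its knob on the bush: the cap is at side pixel (262.7,199.3) against (262.7,198.8) expected when home. The bystanders look undisturbed and the gripper is clear, so I'm handing in.

```bash
python3 -c "
from rig import r
print(r.sign_off())"
```

```text
the job is handed in; nothing more can be done
None
```

The length stop is set. The pin is through the bush and in the bar's blind hole with its knob down on the bush, and I only let go once it was there. I handed the job in at about 21.6 s; no verdict is reported.

- **How it went:** I lifted the small black-knobbed pin from the parking block and put it down through the bush. The tip met the bar at the height I expected. I then drew the slide about 24 mm along under roughly 10 N, until the downward force vanished and the pin dropped in. From there I fed it down until the shoulder seated at the expected height (TCP z 79.6 mm).
- **Forces:** the highest reading I saw at the wrist was about 14 N downward and 10 N sideways, against the 40 N limit. These are readings at the end of each move, so a brief peak in between would not show.
- **Last checks:** in the side view the pin's cap was within about 0.5 pixel of where it should be when fully home. The pin stands upright, the gripper is open and about 98 mm above its release height, and the valve block, tub and spring look undisturbed.
- **One small disagreement:** in the wrist view the cap was about 3.5 pixels (roughly 1.5 mm) from the predicted spot. I put that down to calibration or reading error and did not chase it.

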